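# Prop open the seedling propagator

## Task

Open the lid of the seedling propagator, the white case that has a prop rod on its side, about halfway, then swing the rod up into the slot of the steel catch on the lid's side edge so that the lid is propped open. Leave the other white case shut and do not disturb the bottle, the potted seedling or the power adapter.

Things in the scene. Friction and masses are not known exactly. Their poses are not given: they have to be found in the camera images.
- propagator: White case 200 mm deep (x), 200 wide (y), 120 high, fixed; the only one with a steel prop rod and catch, both on its +y side (robot's left). Origin: centre of underside; -x is the front, towards the robot, z up. Lid hinge: far top edge, x = +100, z = +121 mm, axis along y. Rod pivot: x = +30, y = +125, z = +85 mm, axis along y. The black cups inside are only filling.
- lid (a joint): Angle of the propagator's lid: 0 shut (starts at most 0.06), grows as the front rises, stop at 1.45 rad. 10 mm thick, 0.35 kg; its stiff hinge holds it where it is let go (about 5 N up at the handle lifts it). The catch takes the rod with the lid at about 0.75 to 1.1 rad, best 0.90. Lower, it strikes the rod's ball; higher, the rod passes under it.
- lid_grip (a point): Middle of the lid's handle, a round steel bar 10 mm thick, 100 mm long, along the case's y. Lid shut: 10 mm ahead of the front edge and 30 mm above the lid's top (case x = -110, y = 0, z = 161 mm). It circles about the hinge as the lid opens; the bar may turn between the fingers.
- prop_rod (a joint): Angle of the prop rod: 0 level, pointing to the case's front (-x); pi/2 upright; stop at 2.3 rad. Starts between 0.15 and 0.5. Its stiff pivot holds it where it is let go (about 2 N at its grip moves it). Seated in the catch it reads about 1.5 to 1.8, depending on the lid (about 1.67 with the lid at 0.90). Pushed on past its seat, it shoves the lid further open.
- rod_grip (a point): Middle of the rod's black grip: a round peg 13 mm thick, 50 mm long, sticking out sideways from the rod along the case's +y; its middle is 115 mm from the pivot axis and 45 mm outside the rod's plane (case y = +170 mm). It may turn between the fingers.
- rod_neck (a point): A point on the axis of the rod's free end, 143 mm from the pivot. The rod is a 10 mm round steel bar, its end 165 mm from the pivot; a ball 22 mm wide sits on it at 115 mm. The neck between ball and end is what enters the catch.
- catch (a point): Forked steel tab 4 mm thick, 38 wide (y), 45 long, on the lid's +y edge in the rod's plane, 120 mm from the hinge along the lid, 20 above its underside; turns with the lid, level at lid 0.85 rad. Slot 14 mm wide, mouth at own x = -28 (robot's side), closed at the +x end. Origin: in mid-slot where the rod's axis lies when seated on the closed end; z across the tab, along the seated rod.
- case_lid (a joint): Lid of the look-alike, a white case 200 mm deep, 160 wide and 120 high with the same handle but no rod and no catch: 0 shut. To be left shut. The two cases may stand either way round, side by side.
- seed_case: The look-alike case, fixed; origin at the centre of its underside, axes as for the propagator.
- bottle: Amber bottle with a green cap, 60 mm across, 170 high, behind the cases; origin at its foot. Not to be disturbed.
- pot: Seedling in a black pot 72 mm across and 75 high (leaves to 120), behind the cases; origin at its foot. Not to be disturbed.
- adapter: Black power adapter, 110 x 50 x 32 mm, flat on the desk to the robot's right; origin at its underside. Not to be disturbed.

How it is judged:
On the way:
1. the propagator's lid is raised while its rod is still down (value of joint lid above 0.6 rad and value of joint prop_rod below 1.1 rad), for 0.2 s.
At the end, for the whole second after the job is handed in: Lid open 0.65 to 1.2 rad; rod_neck in the catch's slot: at most 16 mm short of its seat (12 mm past it) along the slot and within 21 mm of the tab's plane, so the tab sits between ball and rod end. Both at rest; look-alike's lid shut (below 0.15 rad) (value of joint lid between 0.65 and 1.2 rad and x of rod_neck in the frame of catch between -0.016 and 0.012 m and z of rod_neck in the frame of catch between -0.021 and 0.021 m and velocity of joint lid between -0.05 and 0.05 rad/s and velocity of joint prop_rod between -0.05 and 0.05 rad/s and value of joint case_lid below 0.15 rad); the robot touches nothing.
It fails at once if the look-alike's lid is opened (value of joint case_lid above 0.15 rad).
It fails at once if the bottle is shifted by more than 30 mm or tipped (distance of bottle from where it was at the start of the episode above 0.03 m or angle between bottle's own z axis and vertical above 0.3 rad).
It fails at once if the pot is shifted by more than 30 mm or tipped (distance of pot from where it was at the start of the episode above 0.03 m or angle between pot's own z axis and vertical above 0.3 rad).
It fails at once if the adapter is shifted by more than 30 mm (distance of adapter from where it was at the start of the episode above 0.03 m).
It also fails if it takes over 50 s, if anything falls off the work surface, if the arm or the gripper's body presses on something with over 40 N, if the wrist force passes 120 N, or if a joint passes its speed limit or range.

## Robot

A 6-joint arm with a two-finger parallel gripper is mounted at the origin on the work surface. World frame = base frame: x ahead of the robot, y to its left, z up, the work surface at z = 0. Lengths are in m, angles in rad, forces in N, time in s.
With the tool pointing down it reaches from about 0.275 to 0.875 m from the base axis. Payload 12.5 kg.
Tool frame: the origin (TCP) lies on the centre line of the jaws, within the pads' length; the fingertips stand 17 mm ahead of it and the grasp point (between the pads) lies 2 mm behind it; z points along the fingers, y is the line along which they close (so a half turn about z gives the same grasp; the last joint's range is limited). The gripper opens to 85 mm and grips with 20 to 120 N. Pads are 22 mm wide; open, the fingers measure 114 mm over their backs; the gripper's body (76 mm by 85 mm) begins 54 mm behind the grasp point. The pads swing forward as they close: fully open they stand 13 mm farther back than shut.
Start: joints at [1.182, 0.351, 1.652, -0, 1.139, -0.085], TCP at [0.164, 0.525, 0.248] pointing down, gripper open.
Joint ranges: [-2.75, 2.75], [-0.79, 2.1], [0.01, 2.65], [-1.57, 4.71], [0.07, 3.14], [-2.87, 2.87]. Speed limits (rad/s): [2.22, 2.22, 2.79, 3.14, 3.14, 3.14].

## Interface

Orientations are given as a unit quaternion [x, y, z, w].
In Python, from plant import readout, eyes, ticket gives the robot as it stands.
- The arm moves only by the tool apply_moves, never from a script. Its argument "motion" is a list of rows, each a list of 7 numbers: the finger opening in mm, from 0 to 85.4, then the shift along the world's x, y, z in units of 25 mm (1.0 is 25 mm), then the turn, a rotation vector about the world's x, y, z in units of 5 degrees (1.0 is 5 degrees). In form: [[jaw, x, y, z, rx, ry, rz], ...]. A call has 1 to 5 rows; each row is the pose to reach, as a shift and turn from the pose commanded when the call began; what a row does not reach only later rows make up. A row lasts 1/10 s, in which the tool goes at most 50 mm and 8.59 degrees, less where a joint would pass 70% of its speed; a pose out of reach is approached as far as the arm can. A call with a gripper value outside its range is refused whole. The fingers move at their own pace and stop on an object; "grip_force" is the grip in N (left out, the last holds). Time passes only in rows, so rows that repeat a pose let the fingers close. It gives the time, the measured TCP pose, the force, the opening and the grip force at its end, in the units of the state.
- readout.get_state(): the state, without advancing time (a new reading comes with each control period).
- eyes.camera(name): name is "side" or "top" or "wrist"; returns the picture (480x640x3 uint8, blue, green, red); there is no depth.
- eyes.camera_params(name): a dict with "K" (3x3 intrinsics, pixels), "world_to_cam" (4x4, takes a point from world to camera coordinates); the wrist camera has in their place "hand_eye" (4x4, takes a point from camera to tool coordinates, whose origin is the TCP and whose axes are the flange's). Camera axes: x right, y down, z forward; pixel columns grow to the right and rows downward; lengths in m; the calibration is good to about 2 mm. A picture is of the moment at which its call begins: read the wrist's pose just before it. camera_params takes no time and is no camera call.
- ticket.hand_in(): hands the job in; it is judged then, once.
Trained networks look in the newest picture that a camera, given by its name, has taken for a name from the list of things; names that differ only in an ending like _2 or _b are one class to them, and where a whole thing is asked for, a point or a joint stands for the part that bears it (a point fixed in the world has none). Each returns a list of dicts, best first, with "score" (0 to 1); they miss things now and then, are a little off and sometimes report something else, mostly with a low value. They report only what shows in the picture. A call takes as long as a camera call.
- eyes.look_for(label, camera): "point" ([x, y, z] in m, in the coordinates of the camera as it stood for that picture, good to about 4 mm: the middle of the surface that is visible of it).
- eyes.mark_of(label, camera): "point" ([x, y, z] in m, in the coordinates of the camera as it stood for that picture, good to about 4 mm: a listed point, or the origin of a listed thing).
The state is a dict: "time_s": time; "q": joint angles; "qvel": joint speeds; "joint_torque": joint torques, N m; "eef_pos": TCP position; "tcp_rot": TCP orientation; "force": force on the tool from outside, world axes, zero at the start; "wrist_torque": the same for the moment, N m; "opening": opening from 0.0 (shut) to 1.0 (fully open); "finger_force": force on a finger pad.
Only numpy, scipy, OpenCV 4.12 (cv2) and the standard library are available. Lean on these libraries where they do the work, as an engineer would, in place of code of your own. Each camera call takes 0.05 s, during which the arm holds its last target. There are 200 camera calls.

## Working session

There is one attempt and no reset: what is moved stays moved. The work goes in short steps, Python scripts to look and compute and a tool call to move; the robot and the scene stay as the last step left them, time stands still between calls to the robot, and variables do not carry over. Pictures are saved under pics/ and viewed, at most 10 in all, crops included, and the job is handed in when it is done.

Besides the shell and the picture viewer there is one more tool, called after "Request:" as name(argument=value, ...), one argument or row to a line, values as JSON. apply_moves: Moves the arm, as the interface text tells. Its arguments: {"type":"object","properties":{"motion":{"type":"array"},"grip_force":{"type":"number"}},"required":["motion"]}

```bash
mkdir -p pics; ls; cat > h.py <<'E'
import numpy as np, cv2
from plant import readout, eyes, ticket
from scipy.spatial.transform import Rotation as R
def c2w(cam,p,st=None):
    P=eyes.camera_params(cam); p=np.append(p,1)
    if 'world_to_cam' in P: return (np.linalg.inv(np.array(P['world_to_cam']))@p)[:3]
    q=(np.array(P['hand_eye'])@p)[:3]
    return R.from_quat(st['tcp_rot']).apply(q)+np.array(st['eef_pos'])
def proj(cam,w):
    P=eyes.camera_params(cam); c=np.array(P['world_to_cam'])@np.append(w,1); u=np.array(P['K'])@c[:3]; return u[:2]/u[2]
def see(cam,marks=(),looks=(),n=1):
    st=readout.get_state(); im=eyes.camera(cam)
    for l in marks:
        for d in eyes.mark_of(l,cam)[:2]: print(cam,'mark',l,round(d['score'],2),c2w(cam,d['point'],st).round(4))
    for l in looks:
        for d in eyes.look_for(l,cam)[:2]: print(cam,'look',l,round(d['score'],2),c2w(cam,d['point'],st).round(4))
    return im
E
python3 - <<'E'
from h import *
M=['propagator','lid_grip','rod_grip','rod_neck','catch','seed_case','bottle','pot','adapter']
for c in('top','side'):
    cv2.imwrite(f'pics/{c}0.png',see(c,M))
s=readout.get_state();print(s)
E
```

```text
pics
top mark propagator 0.57 [ 5.409e-01 -1.706e-01  1.000e-04]
top mark lid_grip 0.96 [ 0.4279 -0.1787  0.1642]
top mark rod_grip 0.74 [ 0.4515 -0.0074  0.1202]
top mark rod_neck 0.62 [ 0.4257 -0.055   0.1295]
top mark catch 0.97 [ 0.5127 -0.0541  0.1479]
top mark seed_case 0.77 [ 0.5323  0.1917 -0.0027]
top mark bottle 0.67 [ 0.7752  0.0635 -0.0016]
top mark bottle 0.49 [ 0.5311  0.1919 -0.0011]
top mark pot 0.75 [ 0.7762 -0.0942 -0.0026]
top mark pot 0.21 [ 0.5405 -0.1738 -0.0007]
top mark adapter 0.92 [ 0.4885 -0.506  -0.0008]
side mark propagator 0.86 [ 0.5401 -0.1758 -0.0036]
side mark lid_grip 0.76 [ 0.4283 -0.1812  0.1695]
side mark rod_grip 0.71 [ 0.7745  0.0646 -0.001 ]
side mark rod_grip 0.68 [ 0.4566 -0.0042  0.117 ]
side mark rod_neck 0.49 [ 0.429  -0.0536  0.1248]
side mark catch 0.65 [ 0.5153 -0.053   0.1453]
side mark seed_case 0.76 [ 0.5399  0.1879 -0.0015]
side mark seed_case 0.65 [ 0.4906 -0.5096 -0.0017]
side mark bottle 0.96 [ 0.7786  0.0653 -0.0033]
side mark pot 0.95 [ 0.7787 -0.0889 -0.0033]
side mark pot 0.47 [ 0.5143 -0.0507  0.1445]
side mark adapter 0.9 [ 0.4925 -0.5082 -0.0008]
{'time_s': 1.0, 'q': array([ 1.18237093e+00,  3.50684297e-01,  1.65177677e+00, -2.77310849e-05,
        1.13910504e+00, -8.45974172e-02]), 'qvel': array([ 2.35446876e-05, -5.48498985e-04, -2.42740337e-04, -1.39576222e-03,
       -6.25173388e-04,  1.00360359e-03]), 'joint_torque': array([ 7.02673387e-04, -5.06046832e+01, -2.91631383e+01, -1.22733518e-04,
        8.22593593e-04,  1.88351811e-05]), 'eef_pos': array([0.16452467, 0.52481078, 0.24830701]), 'tcp_rot': array([1.51324620e-01, 9.88484122e-01, 9.95422111e-06, 1.53534042e-05]), 'force': array([-0.20948498, -0.18685355, -0.28237641]), 'wrist_torque': array([ 0.01888777, -0.00204424, -0.00862207]), 'finger_force': 0.0, 'opening': 1.0020410442837555}
```

View pics/top0.png

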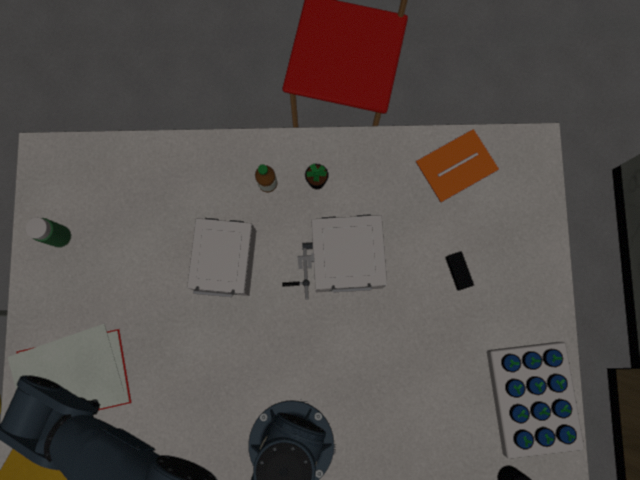

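View pics/side0.png

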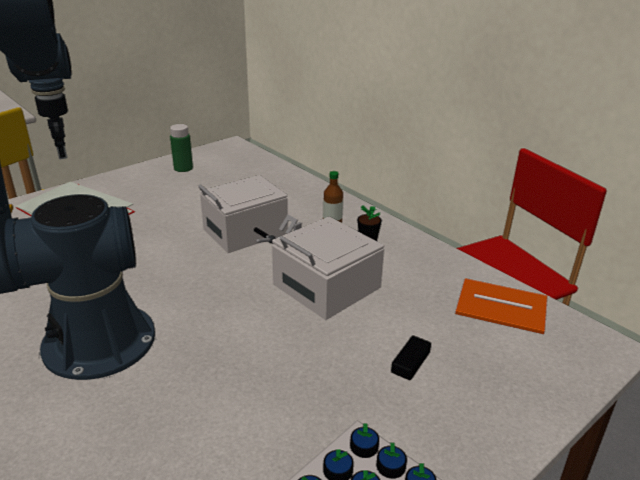

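The top view shows the propagator at about (349,253), with its rod and catch around (305,265) and the peg at (290,284). The look-alike is at (222,256), and the detections agree with both views. The case yaw is about +3°. I'm moving above the handle.

Request:
apply_moves(
  motion=[
    [85, 0.7, -1.8, 0.3, 0, 0, -1.4],
    [85, 1.4, -3.7, 0.6, 0, 0, -2.8],
    [85, 2.1, -5.6, 0.9, 0, 0, -4.2],
    [85, 2.8, -7.5, 1.2, 0, 0, -5.6],
    [85, 3.5, -9.4, 1.6, 0, 0, -7],
  ],
)

```text
time_s: 1.5
eef_pos: [0.2503, 0.2927, 0.2875]
tcp_rot: [0.444, 0.896, 0.0, 0.0]
force: [1.2, 0.7, -0.1]
opening: 0.993
finger_force: 0.0
```

Request:
apply_moves(
  motion=[
    [85, 0.7, -1.8, 0, 0, 0, -1.4],
    [85, 1.4, -3.7, 0, 0, 0, -2.8],
    [85, 2.1, -5.6, 0, 0, 0, -4.2],
    [85, 2.8, -7.5, 0, 0, 0, -5.6],
    [85, 3.5, -9.4, 0, 0, 0, -7],
  ],
)

```text
time_s: 2.0
eef_pos: [0.3371, 0.0599, 0.2877]
tcp_rot: [0.693, 0.721, 0.001, 0.0]
force: [1.6, 0.3, 0.2]
opening: 0.994
finger_force: 0.0
```

Request:
apply_moves(
  motion=[
    [85, 0.7, -1.8, 0, 0, 0, 0],
    [85, 1.4, -3.7, 0, 0, 0, 0],
    [85, 2.1, -5.6, 0, 0, 0, 0],
    [85, 2.8, -7.5, 0, 0, 0, 0],
    [85, 3.3, -9.4, 0, 0, 0, 0],
  ],
)

```text
time_s: 2.5
eef_pos: [0.4196, -0.1745, 0.2874]
tcp_rot: [0.691, 0.723, 0.0, 0.0]
force: [1.2, 0.2, 0.3]
opening: 0.995
finger_force: 0.0
```

```bash
python3 - <<'E'
from h import *
for i in range(2): im=see('wrist',['lid_grip','rod_grip','propagator','catch'])
cv2.imwrite('pics/w1.png',im)
s=readout.get_state();print(s['eef_pos'],R.from_quat(s['tcp_rot']).as_matrix().round(3),s['time_s'])
E
```

```text
wrist mark lid_grip 0.66 [ 0.4335 -0.1776  0.1676]
wrist mark rod_grip 0.69 [ 0.4528 -0.0036  0.1166]
wrist mark propagator 0.92 [ 5.399e-01 -1.744e-01  3.000e-04]
wrist mark catch 0.63 [ 0.5158 -0.0502  0.1458]
wrist mark lid_grip 0.66 [ 0.4338 -0.1748  0.1678]
wrist mark lid_grip 0.24 [ 0.4296 -0.0532  0.1268]
wrist mark rod_grip 0.62 [ 0.4541 -0.0023  0.117 ]
wrist mark propagator 0.87 [ 0.5369 -0.1755 -0.0008]
wrist mark propagator 0.34 [ 0.5115 -0.05    0.1462]
wrist mark catch 0.57 [ 0.5165 -0.0496  0.1444]
[ 0.41912679 -0.1712838   0.2875632 ] [[-0.047  0.999  0.   ]
 [ 0.999  0.047 -0.   ]
 [-0.     0.    -1.   ]] 3.0
```

View pics/w1.png

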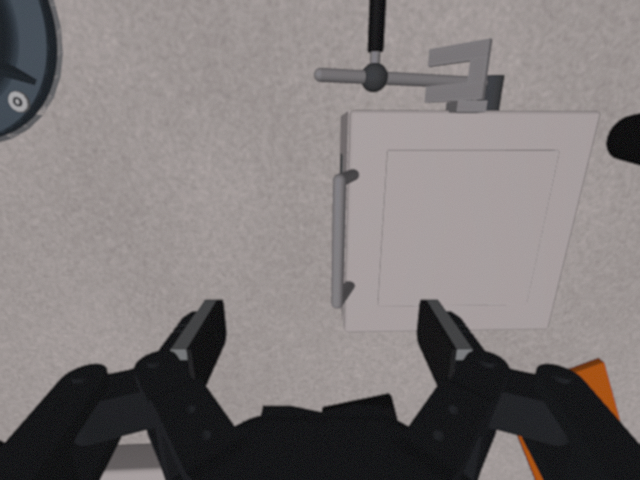

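The bar runs from (340,180) to (337,300), parallel to the pads, and the rod, ball and catch fork are clear at top. Next I descend and grip.

Request:
apply_moves(
  motion=[
    [60, 0.5, -0.25, -1.6, 0, 0, 0],
    [50, 0.5, -0.25, -3.2, 0, 0, 0],
    [45, 0.5, -0.25, -4.3, 0, 0, 0],
    [40, 0.5, -0.25, -4.85, 0, 0, 0],
    [40, 0.5, -0.25, -4.85, 0, 0, 0],
  ],
)

```text
time_s: 3.5
eef_pos: [0.4309, -0.1775, 0.1646]
tcp_rot: [0.691, 0.723, -0.0, -0.002]
force: [0.7, -1.0, 0.5]
opening: 0.469
finger_force: 0.0
```

Request:
apply_moves(
  motion=[
    [0, 0, 0, 0, 0, 0, 0],
    [0, 0, 0, 0, 0, 0, 0],
    [0, 0, 0, 0, 0, 0, 0],
    [0, 0, 0, 0, 0, 0, 0],
    [0, 0, 0, 0, 0, 0, 0],
  ],
  grip_force=40,
)

```text
time_s: 4.0
eef_pos: [0.4319, -0.1786, 0.1665]
tcp_rot: [0.691, 0.723, 0.0, 0.001]
force: [1.0, -0.6, 1.2]
opening: 0.101
finger_force: 38.9
```

```bash
python3 - <<'E'
from h import *
s=readout.get_state();print(s['eef_pos'],s['opening']*85.4,s['finger_force'],s['force'])
p=s['eef_pos']+np.array([0,0,.002])
H=np.array([0.5395,-0.1745,0])+R.from_euler('z',2.2,degrees=True).apply([.1,0,.121])
d=p-H; r=np.hypot(np.hypot(d[0],0),d[2]); a0=np.arctan2(d[2],-d[0]); print('H',H,'r',r,'lid',a0-0.188)
ax=R.from_euler('z',2.2,degrees=True).apply([0,1,0])
for t in np.arange(.1,1.0,.1): # angle increments with tool tilt = 0.45*t
    q=H+R.from_rotvec(ax*t).apply(d)-p; print(round(t+a0-.188,2),(q/.025).round(2),np.degrees(.5*t)/5)
E
```

```text
[ 0.43192905 -0.17856518  0.16652732] 8.659129535635635 38.9239239692688 [ 0.95402874 -0.57419438  1.23881437]
H [ 0.63942629 -0.17066122  0.121     ] r 0.21287073663378492 lid 0.03716626992279212
0.14 [0.23 0.01 0.82] 0.5729577951308233
0.24 [0.54 0.02 1.61] 1.1459155902616467
0.34 [0.93 0.04 2.37] 1.7188733853924698
0.44 [1.39 0.05 3.08] 2.2918311805232934
0.54 [1.93 0.07 3.75] 2.864788975654116
0.64 [2.52 0.1  4.36] 3.437746770784939
0.74 [3.18 0.12 4.9 ] 4.010704565915763
0.84 [3.88 0.15 5.38] 4.583662361046587
0.94 [4.63 0.18 5.79] 5.156620156177409
```

Request:
apply_moves(
  motion=[
    [0, 0.1, 0, 0.4, 0, 0.3, 0],
    [0, 0.23, 0, 0.82, 0, 0.6, 0],
    [0, 0.38, 0, 1.22, 0, 0.85, 0],
    [0, 0.54, 0, 1.61, 0, 1.1, 0],
    [0, 0.93, 0, 2.37, 0, 1.7, 0],
  ],
  grip_force=60,
)

```text
time_s: 4.5
eef_pos: [0.4534, -0.1778, 0.2244]
tcp_rot: [0.689, 0.721, -0.052, -0.056]
force: [3.8, 4.4, -7.1]
opening: 0.089
finger_force: 58.5
```

Request:
apply_moves(
  motion=[
    [0, 0.22, 0, 0.36, 0, 0.3, 0],
    [0, 0.46, 0, 0.71, 0, 0.6, 0],
    [0, 1.0, 0, 1.38, 0, 1.2, 0],
    [0, 1.3, 0, 1.7, 0, 1.5, 0],
    [0, 1.6, 0, 1.99, 0, 1.7, 0],
  ],
)

```text
time_s: 5.0
eef_pos: [0.4927, -0.1765, 0.2756]
tcp_rot: [0.683, 0.715, -0.104, -0.112]
force: [-17.6, 14.4, 9.8]
opening: 0.091
finger_force: 59.4
```

Request:
apply_moves(
  motion=[
    [0, 0.33, 0, 0.27, 0, 0.3, 0],
    [0, 0.66, 0, 0.54, 0, 0.6, 0],
    [0, 1.0, 0, 0.79, 0, 0.9, 0],
    [0, 1.35, 0, 1.02, 0, 1.2, 0],
    [0, 1.95, 0, 1.35, 0, 1.5, 0],
  ],
)

```text
time_s: 5.5
eef_pos: [0.5412, -0.1747, 0.3109]
tcp_rot: [0.674, 0.706, -0.147, -0.159]
force: [-17.1, 27.3, 18.4]
opening: 0.09
finger_force: 59.3
```

```bash
python3 - <<'E'
from h import *
s=readout.get_state();p=s['eef_pos']; print(p,s['force'],s['opening'])
d=p-np.array([0.6394,-.17,.121]); print('lid',np.arctan2(d[2],-d[0])-.188,np.hypot(d[0],d[2]))
cv2.imwrite('pics/s2.png',see('side',['catch','lid_grip','rod_grip','rod_neck'])[100:340,150:470].repeat(2,0).repeat(2,1))
E
```

```text
[ 0.54123357 -0.17474405  0.31092287] [-17.13582915  27.34096521  18.43680254] 0.08955869217433027
lid 0.9057398330683792 0.21379276041018422
side mark catch 0.88 [ 0.5767 -0.0503  0.2295]
side mark catch 0.3 [ 0.4575 -0.0107  0.1171]
side mark lid_grip 0.79 [ 0.538  -0.1783  0.3097]
side mark rod_grip 0.62 [ 0.4586 -0.0073  0.1187]
side mark rod_neck 0.7 [ 0.4292 -0.0558  0.1241]
```

View pics/s2.png

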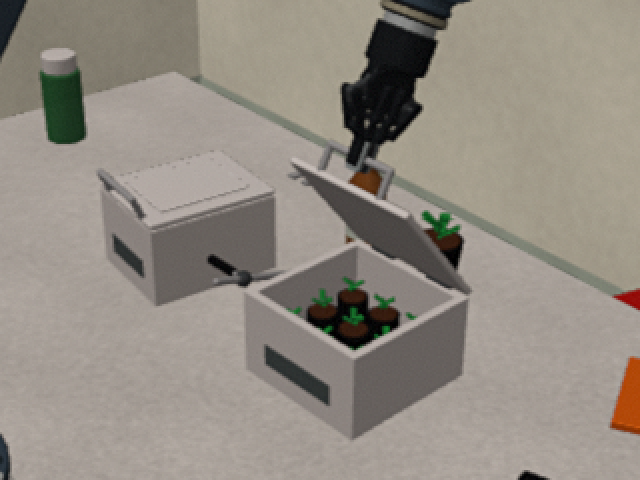

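The lid stands open at about 0.905 rad; the gripper holds the bar near crop pixel (360,155), and the rod is still down at (245,278). I'll release and retreat along the tool axis.

Request:
apply_moves(
  motion=[
    [30, 0, 0, 0, 0, 0, 0],
    [30, 0, 0, 0, 0, 0, 0],
    [30, 0.3, 0, 0.6, 0, 0, 0],
    [30, 0.9, 0, 1.8, 0, 0, 0],
    [30, 1.4, 0, 2.9, 0, 0, 0],
  ],
)

```text
time_s: 6.25
eef_pos: [0.579, -0.1788, 0.382]
tcp_rot: [0.675, 0.706, -0.147, -0.154]
force: [-0.3, -0.2, 0.7]
opening: 0.349
finger_force: 0.0
```

```bash
python3 - <<'E'
from h import *
print(readout.get_state()['eef_pos'])
see('side',['catch','lid_grip','rod_grip','rod_neck']);see('top',['catch','lid_grip','rod_grip','rod_neck'])
E
```

```text
[ 0.57901462 -0.17875496  0.38202031]
side mark catch 0.62 [ 0.5779 -0.0483  0.2247]
side mark lid_grip 0.85 [ 0.5364 -0.1718  0.3108]
side mark rod_grip 0.55 [ 0.4591 -0.0078  0.1186]
side mark rod_grip 0.16 [ 0.7747  0.0659 -0.0046]
side mark rod_neck 0.71 [ 0.4315 -0.0545  0.1241]
top mark catch 0.85 [ 0.5752 -0.0483  0.2273]
top mark catch 0.57 [ 0.5389 -0.1711 -0.0018]
top mark lid_grip 0.78 [ 0.5363 -0.1776  0.309 ]
```

```bash
python3 - <<'E'
from h import *
s=readout.get_state()
c=R.from_quat(s['tcp_rot'])
ex=np.array([np.cos(.038),np.sin(.038),0]); ph=np.radians(20)
z=np.array([ex[1]*np.sin(ph),-ex[0]*np.sin(ph),-np.cos(ph)]); y=ex; x=np.cross(y,z)
t=R.from_matrix(np.c_[x,y,z]); print(np.degrees((t*c.inv()).as_rotvec())/5)
g=np.array([.456,-.004,.118])+.002*z
print(((g-z*.1-s['eef_pos'])/.025).round(2), (z*.1/.025).round(2))
E
```

```text
[-3.95878681 -5.02711336  0.77714973]
[-4.95  8.32 -6.83] [ 0.05 -1.37 -3.76]
```

Request:
apply_moves(
  motion=[
    [60, -0.7, 1.7, 0, -0.8, -1.0, 0.16],
    [60, -1.6, 3.4, 0, -1.6, -2.0, 0.31],
    [60, -2.6, 5.1, 0, -2.4, -3.0, 0.47],
    [60, -3.6, 6.7, -0.5, -3.2, -4.0, 0.62],
    [60, -4.6, 8.0, -1.4, -3.96, -5.03, 0.78],
  ],
)

```text
time_s: 7.25
eef_pos: [0.4627, 0.0231, 0.3472]
tcp_rot: [0.683, 0.71, -0.118, 0.129]
force: [1.0, 0.3, 0.6]
opening: 0.702
finger_force: 0.0
```

Request:
apply_moves(
  motion=[
    [60, -0.2, 0.3, -1.8, 0, 0, 0],
    [60, -0.35, 0.3, -3.6, 0, 0, 0],
    [60, -0.35, 0.3, -5.2, 0, 0, 0],
    [60, -0.35, 0.3, -5.4, 0, 0, 0],
    [60, -0.35, 0.3, -5.4, 0, 0, 0],
  ],
)

```text
time_s: 7.75
eef_pos: [0.4549, 0.0289, 0.2116]
tcp_rot: [0.683, 0.71, -0.121, 0.125]
force: [-0.1, -0.3, 0.4]
opening: 0.702
finger_force: 0.0
```

```bash
python3 - <<'E'
from h import *
for i in range(2): im=see('wrist',['rod_grip','rod_neck','catch'],['rod_grip'])
see('side',['rod_grip'])
cv2.imwrite('pics/w3.png',im)
s=readout.get_state();print(s['eef_pos'],R.from_quat(s['tcp_rot']).as_matrix().round(3))
E
```

```text
wrist mark rod_grip 0.69 [ 0.4545 -0.0064  0.1167]
wrist mark rod_neck 0.72 [ 0.4282 -0.0542  0.1262]
wrist look rod_grip 0.61 [ 0.4588 -0.0449  0.1204]
wrist mark rod_grip 0.57 [ 0.4532 -0.004   0.1176]
wrist mark rod_neck 0.74 [ 0.4307 -0.0546  0.1292]
wrist look rod_grip 0.93 [ 0.4624 -0.0457  0.1208]
side mark rod_grip 0.63 [ 0.4577 -0.0071  0.1199]
[0.45492693 0.02905294 0.2114501 ] [[-0.036  0.999  0.014]
 [ 0.939  0.039 -0.342]
 [-0.343  0.001 -0.939]]
```

View pics/w3.png

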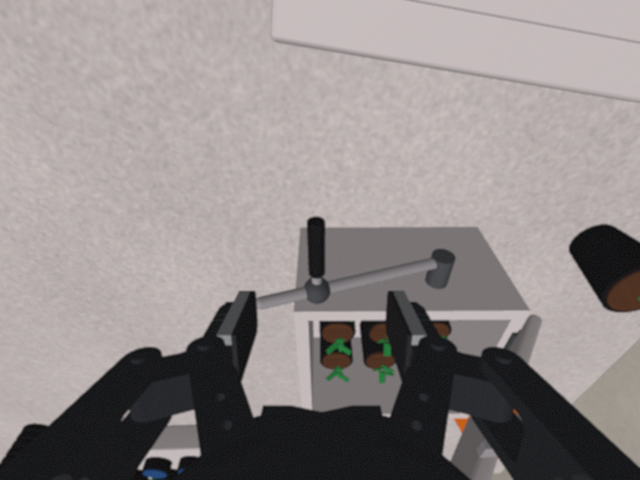

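The peg at (317,245) lies between the fingers, which are centred at about column 320, and the ball is at (317,290). I'm descending to grip it.

Request:
apply_moves(
  motion=[
    [55, 0, -0.4, -1.3, 0, 0, 0],
    [50, 0, -0.8, -2.6, 0, 0, 0],
    [45, 0, -1.15, -3.5, 0, 0, 0],
    [40, 0, -1.25, -3.8, 0, 0, 0],
    [35, 0, -1.25, -3.8, 0, 0, 0],
  ],
)

```text
time_s: 8.85
eef_pos: [0.4547, -0.0024, 0.1159]
tcp_rot: [0.683, 0.709, -0.121, 0.125]
force: [0.5, -0.4, 0.3]
opening: 0.414
finger_force: 0.0
```

Request:
apply_moves(
  motion=[
    [5, 0, 0, 0, 0, 0, 0],
    [5, 0, 0, 0, 0, 0, 0],
    [5, 0, 0, 0, 0, 0, 0],
    [5, 0, 0, 0, 0, 0, 0],
    [5, 0, 0, 0, 0, 0, 0],
  ],
  grip_force=40,
)

```text
time_s: 9.35
eef_pos: [0.4534, -0.002, 0.1168]
tcp_rot: [0.683, 0.709, -0.121, 0.125]
force: [-10.1, 2.3, 0.9]
opening: 0.137
finger_force: 39.3
```

```bash
python3 - <<'E'
from h import *
s=readout.get_state();print(s['eef_pos'],s['opening']*85.4,s['finger_force'],s['force'])
rz=R.from_euler('z',2.1,degrees=True)
P=np.array([0.5395,-0.1745,0])+rz.apply([.03,.17,.085])
d=rz.inv().apply(s['eef_pos']-P); a=np.arctan2(d[2],-d[0]); print(P,d,'rod',a,np.hypot(d[0],d[2]))
for t in np.arange(a+.1,1.8,.1):
    print(round(t,2),(rz.apply(np.array([.115*(np.cos(a)-np.cos(t)),0,.115*(np.sin(t)-np.sin(a))]))/.025).round(2))
E
```

```text
[ 0.4533816  -0.00195669  0.11680915] 11.721232764000554 39.28122639656067 [-10.13252371   2.29788872   0.91757777]
[ 0.56325042 -0.00351486  0.085     ] [-0.10973793  0.00558313  0.03180915] rod 0.28213256863953 0.11425513360498696
0.38 [0.15 0.01 0.43]
0.48 [0.34 0.01 0.85]
0.58 [0.58 0.02 1.25]
0.68 [0.85 0.03 1.62]
0.78 [1.15 0.04 1.96]
0.88 [1.49 0.05 2.27]
0.98 [1.86 0.07 2.55]
1.08 [2.26 0.08 2.78]
1.18 [2.67 0.1  2.98]
1.28 [3.11 0.11 3.13]
1.38 [3.55 0.13 3.24]
1.48 [4.01 0.15 3.3 ]
1.58 [4.47 0.16 3.32]
1.68 [4.93 0.18 3.29]
1.78 [5.38 0.2  3.22]
```

Request:
apply_moves(
  motion=[
    [5, 0.12, 0, 0.43, 0, 0, 0],
    [5, 0.32, 0, 0.85, 0, 0, 0],
    [5, 0.56, 0, 1.25, 0, 0, 0],
    [5, 0.83, 0, 1.62, 0, 0, 0],
    [5, 1.12, 0, 1.96, 0, 0, 0],
  ],
)

```text
time_s: 9.85
eef_pos: [0.481, -0.0012, 0.1666]
tcp_rot: [0.683, 0.709, -0.121, 0.124]
force: [-15.6, 13.0, 9.6]
opening: 0.135
finger_force: 39.2
```

Request:
apply_moves(
  motion=[
    [5, 0.34, 0.02, 0.31, 0, 0, 0],
    [5, 0.71, 0.03, 0.59, 0, 0, 0],
    [5, 1.1, 0.04, 0.82, 0, 0, 0],
    [5, 1.3, 0.05, 0.92, 0, 0, 0],
    [5, 1.52, 0.06, 1.02, 0, 0, 0],
  ],
)

```text
time_s: 10.35
eef_pos: [0.5212, 0.0001, 0.193]
tcp_rot: [0.683, 0.71, -0.12, 0.126]
force: [-6.7, 5.6, 4.4]
opening: 0.134
finger_force: 40.2
```

```bash
python3 - <<'E'
from h import *
s=readout.get_state();print(s['eef_pos'],s['force'])
rz=R.from_euler('z',2.1,degrees=True)
d=rz.inv().apply(s['eef_pos']-[.56325,-.0035,.085]); print('rod',np.arctan2(d[2],-d[0]),np.hypot(d[0],d[2]))
im=see('side',['catch','lid_grip','rod_neck','rod_grip']); see('top',['catch','lid_grip','rod_neck'])
cv2.imwrite('pics/s4.png',cv2.resize(im[130:310,190:430],None,fx=3,fy=3))
E
```

```text
[5.21166162e-01 1.48507701e-04 1.92966247e-01] [-6.71207202  5.55814472  4.43345766]
rod 1.2004280491614052 0.11581949123520281
side mark catch 0.78 [ 0.5775 -0.05    0.2275]
side mark lid_grip 0.57 [ 0.5407 -0.1751  0.3123]
side mark lid_grip 0.54 [ 5.395e-01 -1.760e-01 -2.000e-04]
side mark rod_grip 0.77 [ 0.5252 -0.0067  0.1927]
top mark catch 0.84 [ 0.5765 -0.0487  0.2251]
top mark lid_grip 0.61 [ 0.5364 -0.1778  0.3102]
top mark rod_neck 0.63 [ 0.5203 -0.0034  0.1938]
top mark rod_neck 0.6 [ 0.5095 -0.0512  0.2169]
```

View pics/s4.png

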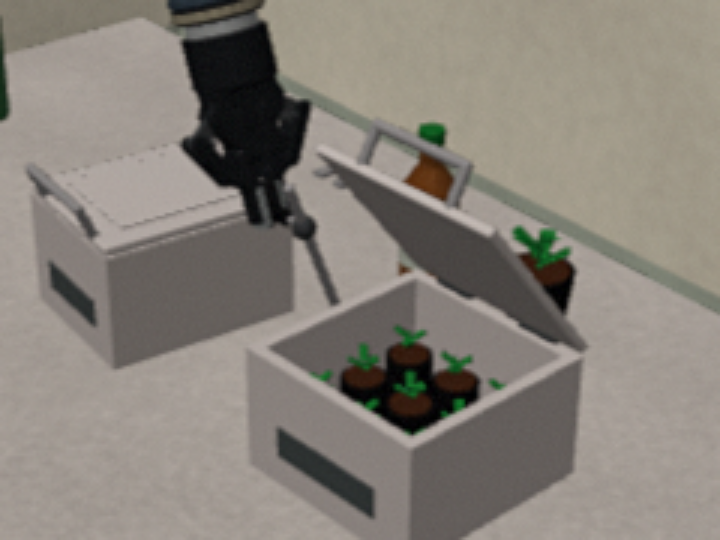

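The rod is raised to about 1.2 rad, with the ball at crop pixel (303,228) below the fork at (330,172), and the gripper is clear of the lid. I'm continuing gently towards the seat.

Request:
apply_moves(
  motion=[
    [5, 0.3, 0.01, 0.1, 0, 0, 0],
    [5, 0.6, 0.02, 0.18, 0, 0, 0],
    [5, 0.9, 0.03, 0.24, 0, 0, 0],
    [5, 1.2, 0.04, 0.28, 0, 0, 0],
    [5, 1.5, 0.05, 0.31, 0, 0, 0],
  ],
)

```text
time_s: 11.3
eef_pos: [0.5589, 0.0015, 0.2006]
tcp_rot: [0.683, 0.71, -0.119, 0.126]
force: [-3.2, 5.3, 6.9]
opening: 0.131
finger_force: 40.7
```

Request:
apply_moves(
  motion=[
    [5, 0.15, 0.01, 0, 0, 0, 0],
    [5, 0.3, 0.02, 0, 0, 0, 0],
    [5, 0.4, 0.02, 0, 0, 0, 0],
    [5, 0.5, 0.02, 0, 0, 0, 0],
    [5, 0.5, 0.02, 0, 0, 0, 0],
  ],
)

```text
time_s: 11.8
eef_pos: [0.5718, 0.0018, 0.2003]
tcp_rot: [0.683, 0.71, -0.119, 0.126]
force: [-1.5, 4.9, 3.9]
opening: 0.138
finger_force: 40.8
```

```bash
cat > chk.py <<'E'
from h import *
s=readout.get_state();print(s['eef_pos'],s['force'],s['time_s'])
rz=R.from_euler('z',2.1,degrees=True)
d=rz.inv().apply(s['eef_pos']-[.56325,-.0035,.085]); print('rod',np.arctan2(d[2],-d[0]),np.hypot(d[0],d[2]))
im=see('side',['catch','lid_grip','rod_neck','rod_grip']); see('top',['catch','lid_grip','rod_neck'])
E
python3 chk.py
```

```text
[0.57180397 0.0018469  0.20032431] [-1.48800883  4.90126501  3.9412698 ] 11.8
rod 1.646473846538794 0.11565533731113904
side mark lid_grip 0.56 [ 0.5418 -0.1753  0.3116]
side mark rod_neck 0.45 [ 0.5757 -0.0525  0.2254]
side mark rod_grip 0.74 [ 0.575  -0.0026  0.2001]
top mark catch 0.83 [ 0.5771 -0.0477  0.2272]
top mark lid_grip 0.6 [ 0.5386 -0.1719  0.3094]
top mark rod_neck 0.46 [ 0.5736 -0.0464  0.2228]
```

Request:
apply_moves(
  motion=[
    [5, 0.06, 0, 0, 0, 0, 0],
    [5, 0.12, 0, 0, 0, 0, 0],
    [5, 0.12, 0, 0, 0, 0, 0],
  ],
)

```text
time_s: 12.55
eef_pos: [0.5732, 0.0019, 0.2002]
tcp_rot: [0.683, 0.709, -0.12, 0.125]
force: [-11.5, 7.2, 9.4]
opening: 0.137
finger_force: 41.5
```

Request:
apply_moves(
  motion=[
    [30, 0, 0, 0, 0, 0, 0],
    [30, 0, 0, 0, 0, 0, 0],
    [30, 0, 0.5, 1.2, 0, 0, 0],
    [30, 0, 1.2, 3.1, 0, 0, 0],
    [30, 0, 1.8, 4.8, 0, 0, 0],
  ],
)

```text
time_s: 13.05
eef_pos: [0.574, 0.0466, 0.3209]
tcp_rot: [0.683, 0.71, -0.12, 0.126]
force: [0.2, -0.1, 1.1]
opening: 0.347
finger_force: 0.0
```

```bash
cat >> chk.py <<'E'
im=see('wrist',['catch','rod_neck','rod_grip'])
cv2.imwrite('pics/w5.png',im)
E
python3 chk.py
```

```text
[0.57400436 0.04657657 0.32092194] [ 0.22536335 -0.1216663   1.07701806] 13.05
rod 1.6240775869594017 0.23625721208502184
side mark catch 0.95 [ 0.578  -0.0491  0.227 ]
side mark lid_grip 0.65 [ 0.5414 -0.1766  0.3137]
side mark rod_grip 0.63 [ 0.579  -0.0046  0.1988]
side mark rod_grip 0.44 [ 0.5374  0.1855 -0.0028]
top mark catch 0.75 [ 0.573  -0.0016  0.2008]
top mark catch 0.61 [ 0.5757 -0.0489  0.2276]
top mark lid_grip 0.88 [ 0.5381 -0.1775  0.3089]
top mark rod_neck 0.67 [ 0.5755 -0.0491  0.2289]
wrist mark catch 0.61 [ 0.576  -0.0454  0.2287]
wrist mark rod_neck 0.73 [ 0.5773 -0.0486  0.2293]
wrist mark rod_grip 0.65 [ 5.733e-01 -4.000e-04  2.003e-01]
wrist mark rod_grip 0.62 [7.741e-01 6.190e-02 3.000e-04]
```

View pics/w5.png

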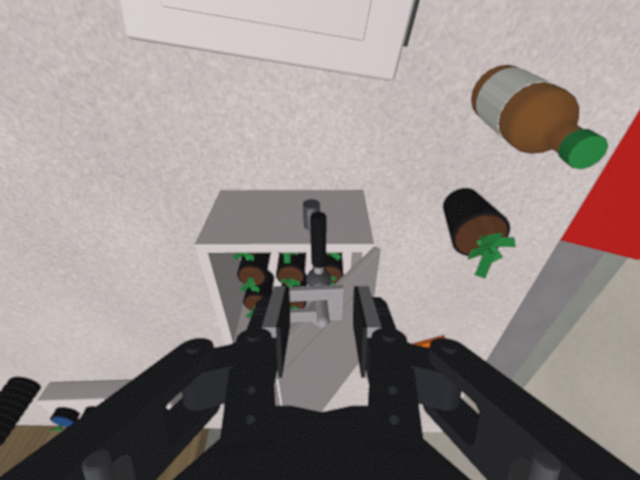

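The picture shows the rod's end up through the slot at (322,312), with the ball below the tab at (318,278) and the gripper free. The networks put the neck within about 2–4 mm of the catch seat. I'm handing in.

```bash
python3 -c "
from plant import ticket
print(ticket.hand_in())"
```

```text
the job is handed in; nothing more can be done
None
```

The propagator's lid is propped open at about 0.9 rad with the rod seated in the catch, the look-alike was left shut and nothing else was touched, and the job is handed in; the judge's verdict was not shown.

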